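Stroke the freshener's slats shut

TASK

Close the shoe freshener: with your fingertips gently stroke along its row of cedar slats, from the brass end to the white end, so that the slats fold flat one after another. Do it in a single stroke, keeping the fingers down on the row from the first slat to the last, then lift away. Leave the other things on the shelf where they are; nothing is to be picked up.

Things in the scene. Friction and masses are not known exactly. Their poses are not given: they have to be found in the camera images.
- freshener: White shoe-freshener box standing on the shelf at any angle, 220 mm long (its x) x 92 mm wide (its y) x 45 mm high; does not slide. Origin: centre of its underside, z up. Along x on top: a 40 mm long brass plate (-x end), a row of six hinged red cedar slats, a 30 mm white end plate 5 mm lower than the brass; side rails 10 mm wide, level with the brass.
- start (a point): Centre of the top face of the brass plate, 20 mm before the hinge line of the first slat.
- finish (a point): Point 5 mm above the centre of the white end plate at the other end, level with 'start', 185 mm from 'start' along the box's x axis.
- slat1 (a joint): Angle of cedar slat 1, counted from the brass plate; 0 = lying flat, 2.5 mm below the level of the brass plate; positive = standing open (at most 0.66 rad). Hinge line across the box, at the slat's edge nearest the brass plate, 20 mm from 'start' along x. Slats are 24 mm long (x), 68 mm wide, 3 mm thick; the free edge, away from the brass plate, rises to 12 mm above the brass.
- slat2 (a joint): Angle of cedar slat 2, counted from the brass plate; 0 = lying flat, 2.5 mm below the level of the brass plate; positive = standing open (at most 0.66 rad). Hinge line across the box, at the slat's edge nearest the brass plate, 45 mm from 'start' along x. Stiff hinge, as on every slat: it stays where left; about 1 N near the free edge turns it. It can sink to -0.08 rad.
- slat3 (a joint): Angle of cedar slat 3, counted from the brass plate; 0 = lying flat, 2.5 mm below the level of the brass plate; positive = standing open (at most 0.66 rad). Hinge line across the box, at the slat's edge nearest the brass plate, 70 mm from 'start' along x. Like the others: fingertips drawn from the brass side fold it down; from the other side they hit its raised edge.
- slat4 (a joint): Angle of cedar slat 4, counted from the brass plate; 0 = lying flat, 2.5 mm below the level of the brass plate; positive = standing open (at most 0.66 rad). Hinge line across the box, at the slat's edge nearest the brass plate, 95 mm from 'start' along x; otherwise like slat1 to slat3.
- slat5 (a joint): Angle of cedar slat 5, counted from the brass plate; 0 = lying flat, 2.5 mm below the level of the brass plate; positive = standing open (at most 0.66 rad). Hinge line across the box, at the slat's edge nearest the brass plate, 120 mm from 'start' along x; otherwise like slat1 to slat3.
- slat6 (a joint): Angle of cedar slat 6, counted from the brass plate; 0 = lying flat, 2.5 mm below the level of the brass plate; positive = standing open (at most 0.66 rad). Hinge line across the box, at the slat's edge nearest the brass plate, 145 mm from 'start' along x; otherwise like slat1 to slat3.
- shoe_tree_a: Loose red cedar shoe tree with brass hook, about 240 x 66 x 86 mm, long axis x, origin on its underside. Bystander.
- shoe_tree_b: A second shoe tree of the same kind. Bystander.
- wedge: Loose black rubber door wedge, 100 x 38 x 31 mm, long axis x, origin on its underside, lying beside the box. Bystander.
- brush: Loose wooden shoe brush, black underneath, 140 x 45 x 40 mm, long axis x, origin on its underside, lying on the box's other side. Bystander.
- tin: Loose blue polish tin with steel lid, diameter 76 mm, 26 mm high, origin at the centre of its underside. Bystander.

How it is judged:
By the outcome, as a careful person would: the job done as asked, in the order asked, and still so for the second after the job is handed in, with the robot touching nothing.
It also fails if it takes over 38 s, if anything falls off the work surface, if the arm or the gripper's body presses on something with over 40 N, if the wrist force passes 120 N, or if a joint passes its speed limit or range.

ROBOT

A 7-joint arm with a two-finger parallel gripper is mounted at the origin on the work surface. World frame = base frame: x ahead of the robot, y to its left, z up, the work surface at z = 0. Lengths are in m, angles in rad, forces in N, time in s.
With the tool pointing down it reaches from about 0.425 to 0.95 m from the base axis. Payload 16.7 kg.
Tool frame: the origin (TCP) lies midway between the tips of the shut fingers; the grasp point (between the pads) lies 19 mm behind it (grip_depth is the distance from the TCP to the grasp point, in m); z points along the fingers, x is the direction in which the jaws open and shut, and the axes are right-handed (so a half turn about z gives the same grasp; the last joint's range is limited). The gripper opens to 94 mm and grips with 3 to 60 N. Pads are 16 mm wide; open, the fingers measure 119 mm over their backs; the gripper's body (75 mm by 177 mm) begins 78 mm behind the grasp point.
Start: joints at [-1.492, 0.426, 0.074, 1.606, -0.034, 1.111, -0.067], TCP at [0.152, 0.658, 0.205] pointing down, gripper open.
Joint ranges: [-2.85, 2.85], [-0.5, 2.14], [-1.23, 1.37], [0.21, 2.46], [-1.02, 4.16], [0.16, 2.05], [-2.73, 2.73]. Speed limits (rad/s): [1.89, 1.89, 2.39, 2.39, 3.01, 3.01, 3.01].

INTERFACE

Orientations are given as a unit quaternion [x, y, z, w].
In Python, from cell import read_state, read_camera, camera_info, sign_off, grip_depth gives the robot as it stands.
- The arm moves only by the tool step_arm, never from a script. Its argument "increments" is a list of rows, each a list of 3 entries, a list of its own where there are three numbers: the shift along the world's x, y, z in cm, then the turn, a rotation vector about the world's x, y, z in rad, then the closure, from -1 (fully open) to 1 (shut), so that 0 is half open. A call has exactly 10 rows; each row is the pose to reach, as a shift and turn from the pose commanded when the call began; what a row does not reach only later rows make up. A row lasts 1/12 s, in which the tool goes at most 41.7 mm and 7.16 degrees, less where a joint would pass 70% of its speed; a pose out of reach is approached as far as the arm can. A call with a gripper value outside its range is refused whole. The fingers move at their own pace and stop on an object; "newtons" is the grip in N (left out, the last holds). Time passes only in rows, so rows that repeat a pose let the fingers close, or fill a call up. It gives the time, the measured TCP pose, the force and the opening at its end, in the units of the state.
- read_state(): the state, without advancing time (a new reading comes with each control period).
- read_camera(name): name is "scene" or "top" or "wrist"; returns the picture (400x640x3 uint8, blue, green, red); there is no depth.
- camera_info(name): a dict with "camera_matrix" (3x3 intrinsics, pixels), "rvec" (rotation vector, rad) and "tvec" (3), from world to camera coordinates, as OpenCV has them. Camera axes: x right, y down, z forward; pixel columns grow to the right and rows downward; lengths in m; the calibration is good to about 2 mm. A picture is of the moment at which its call begins: read the wrist's pose just before it. camera_info takes no time and is no camera call; for the wrist camera it gives the pose at the moment of the call.
- sign_off(): hands the job in, once; it reports no verdict.
The state is a dict: "time": time; "joints": joint angles; "joint_vel": joint speeds; "effort": joint torques, N m; "position": TCP position; "tcp_rot": TCP orientation; "contact_force": force on the tool from outside, world axes, zero at the start; "ft_torque": the same for the moment, N m; "grip_width": finger opening in m.
Only numpy, scipy, OpenCV 4.12 (cv2) and the standard library are available. Lean on these libraries where they do the work, as an engineer would, in place of code of your own. Each camera call takes 0.05 s, during which the arm holds its last target.

## Working session

There is one attempt and no reset: what is moved stays moved. The work goes in short steps, Python scripts to look and compute and a tool call to move; the robot and the scene stay as the last step left them, time stands still between calls to the robot, and variables do not carry over. Pictures are saved under pics/ and viewed, and the job is handed in when it is done.

Besides the shell and the picture viewer there is one more tool, called after "Emit:" by a JSON object that holds its "name" and its "arguments". step_arm: Moves the arm, as the interface text tells. Its arguments: {"type":"object","properties":{"increments":{"type":"array","items":{"type":"array"}},"newtons":{"type":"number"}},"required":["increments"]}

```bash
ls; mkdir -p pics; python3 - <<'E'
from cell import *
import cv2
s=read_state();print(s)
for n in("scene","top"):
    cv2.imwrite(f"pics/{n}0.png",read_camera(n));print(n,camera_info(n))
print(grip_depth)
E
```

```text
pics
{'time': 0.0, 'joints': array([-1.4924624 ,  0.42672954,  0.07384076,  1.60658927, -0.03411076,
        1.11077949, -0.06711427]), 'joint_vel': array([-1.69857683e-03,  4.19027789e-05, -1.28021517e-03,  7.71583182e-04,
        4.64289785e-04,  4.36741878e-04, -6.15411938e-04]), 'effort': array([ 3.01549182e-03, -9.35831451e+01,  3.66793379e+00, -4.54208708e+01,
       -4.87717660e-02,  2.00003578e-02,  1.10632111e-04]), 'position': array([0.15238458, 0.65713944, 0.20478477]), 'tcp_rot': array([ 7.82913589e-01,  6.22130150e-01, -4.62673474e-04,  4.17647387e-04]), 'contact_force': array([-0.67944418, -0.46419592, -0.12594419]), 'ft_torque': array([-0.06518152,  0.0078067 , -0.00879542]), 'grip_width': 0.09409327989862813}
scene {'camera_matrix': array([[436.96266624,   0.        , 319.38798137],
       [  0.        , 436.96266624, 203.52214891],
       [  0.        ,   0.        ,   1.        ]]), 'rvec': array([ 1.16878747,  2.10031032, -1.17768651]), 'tvec': array([ 0.2829854 , -0.16692559,  1.63787018])}
top {'camera_matrix': array([[471.38834791,   0.        , 320.79635969],
       [  0.        , 471.38834791, 192.47527248],
       [  0.        ,   0.        ,   1.        ]]), 'rvec': array([ 2.15031139, -2.20244466,  0.09823075]), 'tvec': array([0.01451476, 0.50394389, 1.1839024 ])}
0.0188
```

View pics/scene0.png

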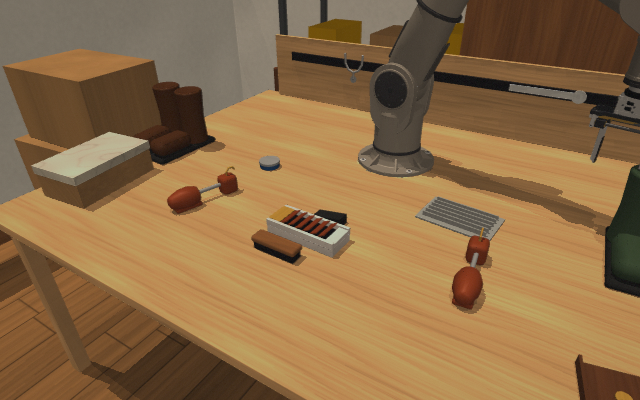

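View pics/top0.png

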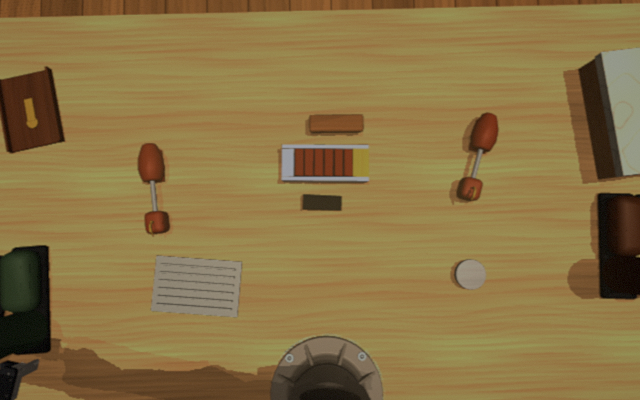

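The scene view shows the freshener at about (308,228). In the top view the box spans roughly (282..369, 145..182), with the brass end to the right (361,163) and the white end to the left (288,163). The brush is above it and the wedge below. I'll measure it next.

```bash
cat > h.py <<'E'
import numpy as np,cv2
from cell import *
def ray(info,uv):
    R=cv2.Rodrigues(info["rvec"])[0];t=info["tvec"]
    p=np.linalg.inv(info["camera_matrix"])@np.array([*uv,1.])
    return -R.T@t, R.T@p
def onz(info,uv,z):
    c,d=ray(info,uv);return c+d*(z-c[2])/d[2]
def proj(info,P):
    return cv2.projectPoints(np.float64(P).reshape(-1,1,3),info["rvec"],info["tvec"],info["camera_matrix"],None)[0].reshape(-1,2)
E
python3 - <<'E'
from h import *
im=cv2.imread("pics/top0.png");info=camera_info("top")
c=im[120:220,260:400];cv2.imwrite("pics/topz.png",cv2.resize(c,None,fx=5.5,fy=5.5,interpolation=cv2.INTER_NEAREST))
hsv=cv2.cvtColor(im,cv2.COLOR_BGR2HSV)
print(hsv[163,276:376:4].tolist())
for uv in[(282,145),(369,145),(282,182),(369,182)]:print(uv,onz(info,uv,.045).round(4))
E
```

```text
[[22, 121, 156], [16, 146, 131], [116, 13, 162], [116, 11, 161], [110, 14, 161], [10, 190, 113], [10, 191, 115], [12, 173, 78], [9, 192, 118], [10, 183, 103], [9, 191, 120], [9, 191, 120], [11, 158, 76], [9, 188, 121], [9, 181, 103], [9, 196, 117], [9, 191, 119], [10, 169, 89], [9, 198, 117], [16, 187, 112], [24, 163, 155], [24, 166, 154], [24, 166, 154], [24, 157, 153], [23, 122, 155]]
(282, 145) [0.6252 0.0979 0.045 ]
(369, 145) [ 0.6199 -0.1225  0.045 ]
(282, 182) [0.5309 0.0994 0.045 ]
(369, 182) [ 0.5257 -0.1194  0.045 ]
```

View pics/topz.png

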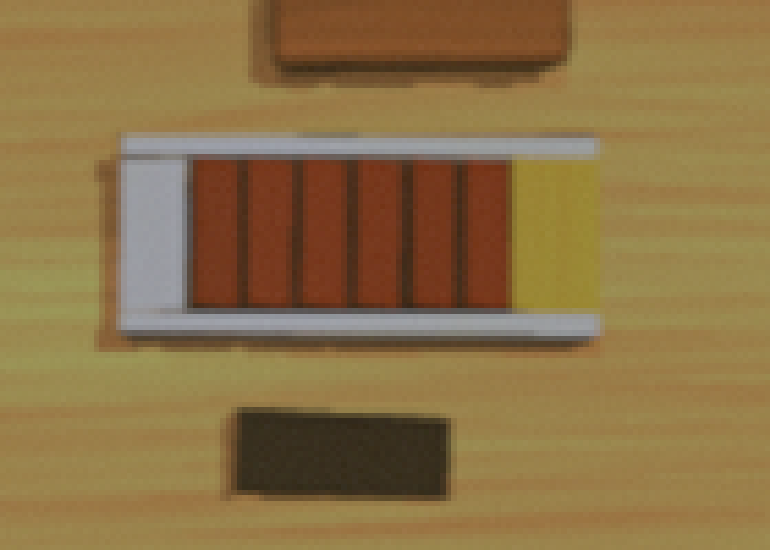

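The top view gives box corners of about 220 x 94 mm, which matches. The brass end is at y≈-0.121, the white end at y≈+0.099, and the axis heading is ≈ 88.6°. I'll move above the brass end with the fingers shut and the jaws across the row.

Emit:
{"name": "step_arm", "arguments": {"increments": [[[1.6,-2.9,0.5],[0,0,-0.06],1],[[3.2,-5.8,1],[0,0,-0.12],1],[[4.8,-8.7,1.5],[0,0,-0.18],1],[[6.4,-11.6,2],[0,0,-0.24],1],[[8,-14.5,2.5],[0,0,-0.3],1],[[9.6,-17.4,3],[0,0,-0.36],1],[[11.2,-20.3,3.5],[0,0,-0.42],1],[[12.8,-23.2,4],[0,0,-0.48],1],[[14.4,-26.1,4.5],[0,0,-0.54],1],[[16,-29,5],[0,0,-0.6],1]], "newtons": 20}}

```text
time: 0.93
position: [0.3128, 0.3658, 0.2555]
tcp_rot: [0.932, 0.362, -0.0, -0.0]
contact_force: [0.8, 0.1, -0.1]
grip_width: 0.031
```

Emit:
{"name": "step_arm", "arguments": {"increments": [[[1.8,-3.3,0],[0,0,-0.06],1],[[3.6,-6.6,0],[0,0,-0.12],1],[[5.4,-9.9,0],[0,0,-0.18],1],[[7.2,-13.2,0],[0,0,-0.24],1],[[9,-16.5,0],[0,0,-0.3],1],[[10.8,-19.8,0],[0,0,-0.36],1],[[12.6,-23.1,0],[0,0,-0.42],1],[[14.4,-26.4,0],[0,0,-0.48],1],[[16.2,-29.7,0],[0,0,-0.54],1],[[18,-33,0],[0,0,-0.6],1]]}}

```text
time: 1.77
position: [0.4928, 0.0357, 0.2556]
tcp_rot: [0.998, 0.07, 0.0, -0.0]
contact_force: [1.4, 1.1, 0.1]
grip_width: 0.0006
```

```bash
python3 - <<'E'
from h import *
s=read_state();i=camera_info("wrist");im=read_camera("wrist")
cv2.imwrite("pics/w1.png",im);print(s["position"],s["tcp_rot"],s["grip_width"],s["joint_vel"].round(2))
np.savez("w1",**i)
E
```

```text
[0.49281995 0.03567715 0.25561951] [ 9.97545237e-01  7.00242945e-02  1.87455247e-04 -2.50796444e-04] 0.000551229672983998 [ 0.59  0.44  0.52 -0.32 -0.33  0.01  0.53]
```

View pics/w1.png

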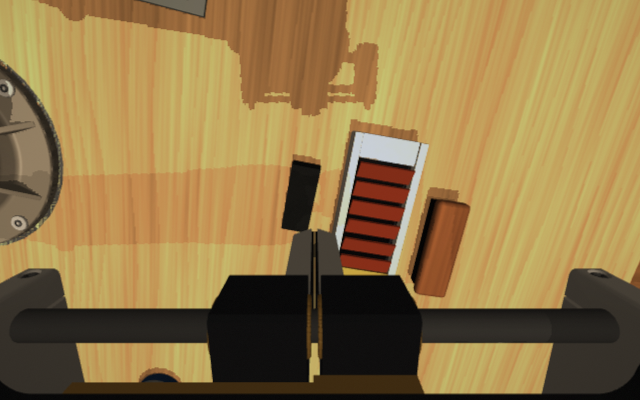

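The wrist view shows the box ahead, with the white end at (388,147) and slat edges near (385,165..268). The fingers hide the brass end. Next I'll move over the brass end.

Emit:
{"name": "step_arm", "arguments": {"increments": [[[1,-2,0],[0,0,-0.03],1],[[2,-4,0],[0,0,-0.05],1],[[3,-6,0],[0,0,-0.08],1],[[4,-8,-1],[0,0,-0.1],1],[[5,-10,-2],[0,0,-0.13],1],[[6,-12,-3.5],[0,0,-0.15],1],[[7,-13.6,-5],[0,0,-0.165],1],[[8,-13.6,-6],[0,0,-0.165],1],[[8,-13.6,-6],[0,0,-0.165],1],[[8,-13.6,-6],[0,0,-0.165],1]]}}

```text
time: 2.65
position: [0.572, -0.0985, 0.1949]
tcp_rot: [1.0, -0.011, -0.001, 0.0]
contact_force: [-0.7, -0.0, 0.7]
grip_width: 0.0004
```

```bash
python3 - <<'E'
from h import *
s=read_state();i=camera_info("wrist");im=read_camera("wrist")
cv2.imwrite("pics/w2.png",im);print(s["position"],s["tcp_rot"],s["contact_force"],s["joint_vel"].round(2))
np.savez("w2",**i)
E
```

```text
[ 0.57198864 -0.09854134  0.19488824] [ 9.99937341e-01 -1.11519497e-02 -9.12011664e-04  3.40579566e-04] [-0.71369323 -0.04036069  0.66011486] [-0.02 -0.03  0.01  0.    0.01  0.01 -0.01]
```

View pics/w2.png

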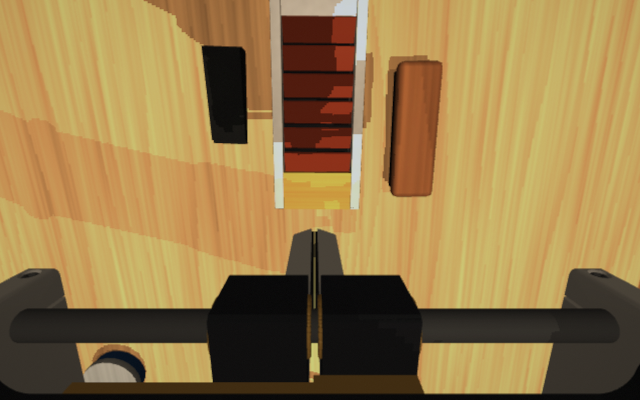

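The brass plate is at (285..351, 172..208), with the end corners at (274,209) and (359,209). The six slats run from row 172 up to row 15, all standing open. Next I'll cast rays onto z=45 mm.

```bash
python3 - <<'E'
from h import *
i=dict(np.load("w2.npz"));im=cv2.imread("pics/w2.png")
hsv=cv2.cvtColor(im,cv2.COLOR_BGR2HSV)
cv2.imwrite("pics/w2z.png",cv2.resize(im[0:220,240:400],None,fx=2.7,fy=2.7,interpolation=cv2.INTER_NEAREST))
for n,uv in dict(bl=(274,209),br=(359.5,209),innerL=(285,209),innerR=(351,209),hingeL=(284,172),hingeR=(352,172),railLtop=(272.5,40),railRtop=(366,40)).items():print(n,onz(i,uv,.045).round(4))
t=camera_info("top")
for uv in [(281.5,144.2),(368.8,144.2),(281.3,181.2),(368.8,181.2),(352.9,163),(293.7,163)]:print(uv,onz(t,uv,.045).round(4))
print("tcp",onz(i,(0,0),0).round(3))
E
```

```text
bl [ 0.5274 -0.121   0.045 ]
br [ 0.6209 -0.1231  0.045 ]
innerL [ 0.5394 -0.1213  0.045 ]
innerR [ 0.6116 -0.1229  0.045 ]
hingeL [ 0.5402 -0.0804  0.045 ]
hingeR [ 0.6124 -0.082   0.045 ]
railLtop [0.5353 0.0473 0.045 ]
railRtop [0.6247 0.0453 0.045 ]
(281.5, 144.2) [0.6273 0.0991 0.045 ]
(368.8, 144.2) [ 0.622  -0.1221  0.045 ]
(281.3, 181.2) [0.533  0.1012 0.045 ]
(368.8, 181.2) [ 0.5277 -0.119   0.045 ]
(352.9, 163) [ 0.5749 -0.0803  0.045 ]
(293.7, 163) [0.5785 0.0691 0.045 ]
tcp [0.244 0.102 0.   ]
```

View pics/w2z.png

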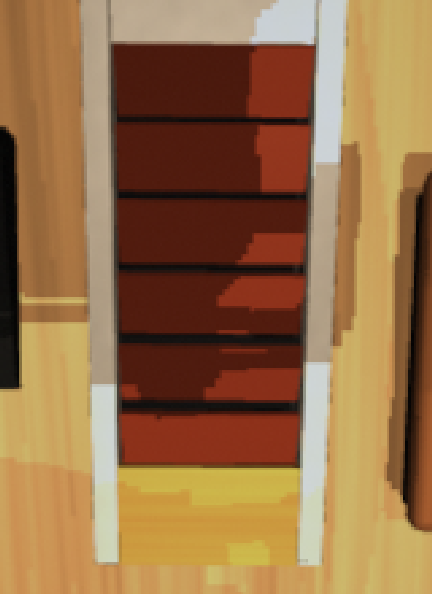

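Emit:
{"name": "step_arm", "arguments": {"increments": [[[0.3,-0.3,-2],[0,0,0],1],[[0.3,-0.3,-4.5],[0,0,0],1],[[0.3,-0.3,-7.5],[0,0,0],1],[[0.3,-0.3,-10],[0,0,0],1],[[0.3,-0.3,-12],[0,0,0],1],[[0.3,-0.3,-13.5],[0,0,0],1],[[0.3,-0.3,-14.2],[0,0,0],1],[[0.3,-0.3,-14.4],[0,0,0],1],[[0.3,-0.3,-14.4],[0,0,0],1],[[0.3,-0.3,-14.4],[0,0,0],1]]}}

```text
time: 3.53
position: [0.5761, -0.1013, 0.0527]
tcp_rot: [1.0, -0.011, 0.001, -0.0]
contact_force: [0.6, 0.4, -0.4]
grip_width: 0.0002
```

```bash
python3 - <<'E'
from h import *
s=read_state();i=camera_info("wrist");im=read_camera("wrist")
cv2.imwrite("pics/w3.png",im);print(s["position"],s["tcp_rot"],s["contact_force"],s["grip_width"])
E
```

```text
[ 0.57605019 -0.1013055   0.05267636] [ 9.99940953e-01 -1.08427719e-02  7.14838536e-04 -1.21418119e-04] [ 0.56035437  0.43043478 -0.42292377] 0.0001997782025693644
```

View pics/w3.png

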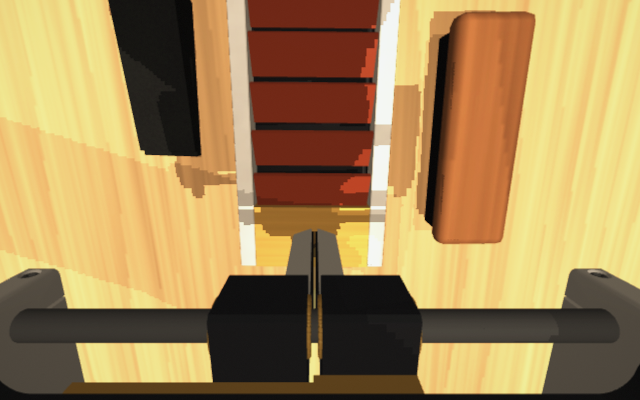

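The fingertips are centred over the brass plate at (315,232), with the first slat just ahead at row 205. I'll touch down gently.

Emit:
{"name": "step_arm", "arguments": {"increments": [[[0,0,-0.1],[0,0,0],1],[[0,0,-0.2],[0,0,0],1],[[0,0,-0.3],[0,0,0],1],[[0,0,-0.4],[0,0,0],1],[[0,0,-0.5],[0,0,0],1],[[0,0,-0.55],[0,0,0],1],[[0,0,-0.6],[0,0,0],1],[[0,0,-0.6],[0,0,0],1],[[0,0,-0.6],[0,0,0],1],[[0,0,-0.6],[0,0,0],1]]}}

```text
time: 4.42
position: [0.5755, -0.1015, 0.0455]
tcp_rot: [1.0, -0.011, -0.0, -0.0]
contact_force: [-0.2, 0.3, 0.5]
grip_width: 0.0003
```

```bash
python3 - <<'E'
from h import *
s=read_state();print(s["position"],s["contact_force"],s["ft_torque"])
E
```

```text
[ 0.57545822 -0.10148695  0.0454579 ] [-0.17111232  0.25567862  0.45394445] [-0.06393416  0.04982048 -0.00878969]
```

Emit:
{"name": "step_arm", "arguments": {"increments": [[[0,0,-0.03],[0,0,0],1],[[0,0,-0.06],[0,0,0],1],[[0,0,-0.09],[0,0,0],1],[[0,0,-0.12],[0,0,0],1],[[0,0,-0.15],[0,0,0],1],[[0,0,-0.15],[0,0,0],1],[[0,0,-0.15],[0,0,0],1],[[0,0,-0.15],[0,0,0],1],[[0,0,-0.15],[0,0,0],1],[[0,0,-0.15],[0,0,0],1]]}}

```text
time: 5.25
position: [0.5755, -0.1015, 0.0452]
tcp_rot: [1.0, -0.011, 0.0, -0.001]
contact_force: [-8.6, 2.0, 26.5]
grip_width: 0.0006
```

```bash
python3 - <<'E'
from h import *
s=read_state();print(s["position"],s["contact_force"],s["ft_torque"])
E
```

```text
[ 0.57554373 -0.10153289  0.04515324] [-8.62743635  1.98175103 26.51295321] [0.47375508 2.256634   0.03055988]
```

Contact with the brass is confirmed: 26 N at a 1.5 mm lower command, so the brass level is at a commanded z of ≈44.5 mm. The measured 45.2 mm agrees with the stated 45 mm height. I'll ease off to light contact and start the stroke, sinking about 2 mm once the tips are clear of the brass.

Emit:
{"name": "step_arm", "arguments": {"increments": [[[0,0,0.06],[0,0,0],1],[[0,0,0.1],[0,0,0],1],[[0.01,0.5,0.1],[0,0,0],1],[[0.03,1,0.1],[0,0,0],1],[[0.04,1.5,0.1],[0,0,0],1],[[0.05,2,0.1],[0,0,0],1],[[0.06,2.5,0.1],[0,0,0],1],[[0.08,3,0.1],[0,0,0],1],[[0.09,3.5,0.0],[0,0,0],1],[[0.1,4,-0.09],[0,0,0],1]]}}

```text
time: 6.08
position: [0.5765, -0.0613, 0.0429]
tcp_rot: [1.0, -0.011, 0.0, 0.0]
contact_force: [-0.2, -13.1, 7.9]
grip_width: 0.0003
```

```bash
python3 - <<'E'
from h import *
s=read_state();print(s["position"],s["contact_force"],s["ft_torque"])
cv2.imwrite("pics/w4.png",read_camera("wrist"))
E
```

```text
[ 0.5764718  -0.06127848  0.04293165] [ -0.17023892 -13.0573531    7.92769428] [-3.26301052  0.29550684  0.04679325]
```

View pics/w4.png

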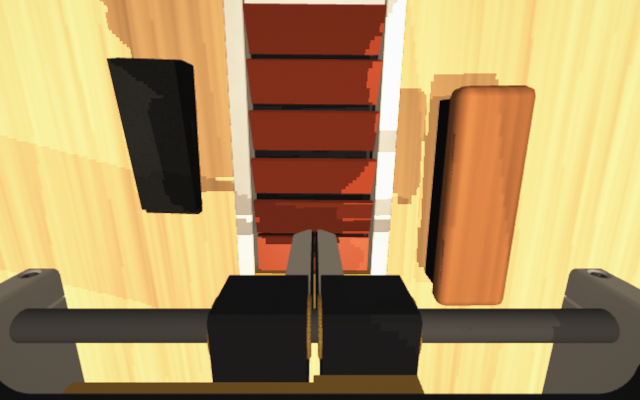

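The fingertips are on slat 1, which is folded, and the leading edge is against slat 2. 13 N along the stroke is plausible this close to the hinge. I'll continue, riding up about 0.5 mm over the hinge lines.

Emit:
{"name": "step_arm", "arguments": {"increments": [[[0.01,0.5,0.05],[0,0,0],1],[[0.03,1,0.04],[0,0,0],1],[[0.04,1.5,0.0],[0,0,0],1],[[0.05,2,0.0],[0,0,0],1],[[0.06,2.5,0.05],[0,0,0],1],[[0.08,3,0.05],[0,0,0],1],[[0.09,3.5,0.03],[0,0,0],1],[[0.1,4,0.0],[0,0,0],1],[[0.12,4.5,0.0],[0,0,0],1],[[0.13,5,0.05],[0,0,0],1]]}}

```text
time: 6.97
position: [0.5777, -0.0111, 0.0435]
tcp_rot: [1.0, -0.011, -0.0, 0.0]
contact_force: [0.2, -6.7, 3.8]
grip_width: 0.0004
```

```bash
python3 - <<'E'
from h import *
s=read_state();print(s["position"],s["contact_force"],s["ft_torque"])
cv2.imwrite("pics/w5.png",read_camera("wrist"))
im=read_camera("scene");cv2.imwrite("pics/s5.png",cv2.resize(im[150:300,220:420],None,fx=3.5,fy=3.5))
E
```

```text
[ 0.57769685 -0.01106127  0.04348109] [ 0.19899778 -6.7196496   3.8048277 ] [-1.64474465  0.1771333  -0.00462974]
```

View pics/w5.png

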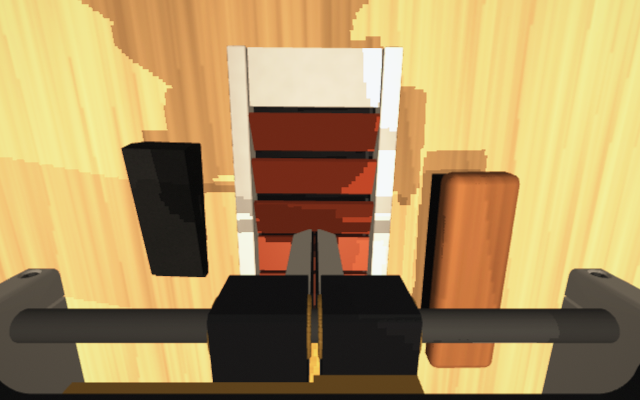

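View pics/s5.png

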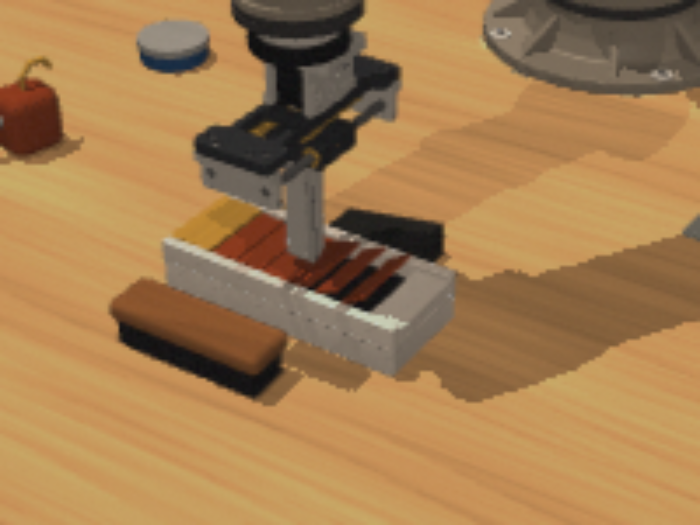

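The scene view shows slats 1–3 flat behind the fingers and slat 4 being folded. Slats 5 and 6 are still open. I'll continue the stroke.

Emit:
{"name": "step_arm", "arguments": {"increments": [[[0.01,0.5,0],[0,0,0],1],[[0.03,1,-0.02],[0,0,0],1],[[0.04,1.5,-0.05],[0,0,0],1],[[0.05,2,-0.05],[0,0,0],1],[[0.06,2.5,0],[0,0,0],1],[[0.08,3,0],[0,0,0],1],[[0.09,3.5,-0.03],[0,0,0],1],[[0.1,4,-0.05],[0,0,0],1],[[0.12,4.5,-0.05],[0,0,0],1],[[0.13,5,0],[0,0,0],1]]}}

```text
time: 7.9
position: [0.579, 0.0387, 0.0435]
tcp_rot: [1.0, -0.011, -0.0, 0.0]
contact_force: [-0.3, -9.0, 4.9]
grip_width: 0.0006
```

```bash
python3 - <<'E'
from h import *
s=read_state();print(s["position"],s["contact_force"],s["ft_torque"])
E
```

```text
[0.57896895 0.03872034 0.04347873] [-0.31617416 -9.02565458  4.93098018] [-2.13859934  0.12355488  0.00455647]
```

Emit:
{"name": "step_arm", "arguments": {"increments": [[[0.01,0.5,0],[0,0,0],1],[[0.03,1,-0.02],[0,0,0],1],[[0.04,1.5,-0.05],[0,0,0],1],[[0.05,2,-0.05],[0,0,0],1],[[0.06,2.5,-0.05],[0,0,0],1],[[0.08,3,-0.05],[0,0,0],1],[[0.09,3.5,-0.05],[0,0,0],1],[[0.1,4,0.05],[0,0,0],1],[[0.12,4.6,0.15],[0,0,0],1],[[0.12,4.6,0.15],[0,0,0],1]]}}

```text
time: 8.73
position: [0.5804, 0.0861, 0.0452]
tcp_rot: [1.0, -0.01, 0.0, -0.0]
contact_force: [-0.2, -0.1, -0.4]
grip_width: 0.0005
```

```bash
python3 - <<'E'
from h import *
s=read_state();print(s["position"],s["contact_force"])
im=read_camera("scene");cv2.imwrite("pics/s6.png",cv2.resize(im[150:300,220:420],None,fx=3.5,fy=3.5))
E
```

```text
[0.58039521 0.08610598 0.04517846] [-0.24672302 -0.09785538 -0.36884643]
```

View pics/s6.png

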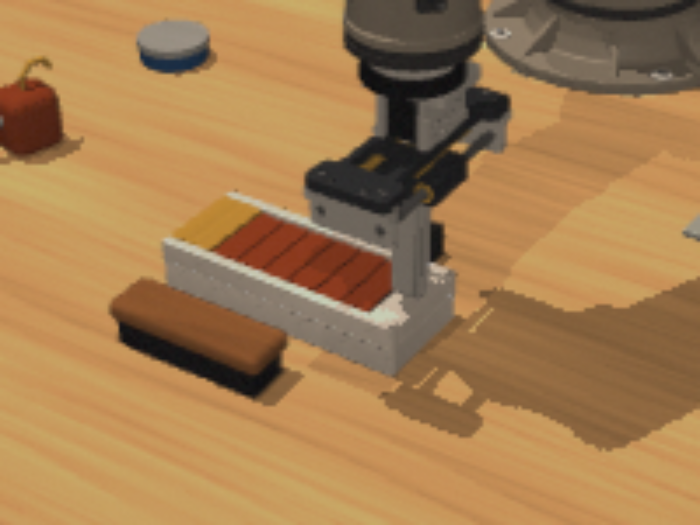

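All slats appear flat, and the fingers are at the finish point over the white plate. Now I'll lift away.

Emit:
{"name": "step_arm", "arguments": {"increments": [[[0,0.1,1],[0,0,0],1],[[0,0.1,2.5],[0,0,0],1],[[0,0.1,5],[0,0,0],1],[[0,0.1,7.5],[0,0,0],1],[[0,0.1,10],[0,0,0],1],[[0,1,12.5],[0,0,0],1],[[0,2,14.5],[0,0,0],1],[[0,3,16],[0,0,0],1],[[0,3,16],[0,0,0],1],[[0,3,16],[0,0,0],1]]}}

```text
time: 9.62
position: [0.5805, 0.1146, 0.2059]
tcp_rot: [1.0, -0.011, 0.001, -0.0]
contact_force: [0.5, -0.2, -0.1]
grip_width: 0.0005
```

Emit:
{"name": "step_arm", "arguments": {"increments": [[[-1,3,0],[0,0,0],1],[[-2,6,0],[0,0,0],1],[[-3,9,0],[0,0,0],1],[[-4,12,0],[0,0,0],1],[[-5,15,0],[0,0,0],1],[[-5,18,0],[0,0,0],1],[[-5,20,0],[0,0,0],1],[[-5,20,0],[0,0,0],1],[[-5,20,0],[0,0,0],1],[[-5,20,0],[0,0,0],1]]}}

```text
time: 10.45
position: [0.5308, 0.3126, 0.2046]
tcp_rot: [1.0, -0.012, -0.0, 0.001]
contact_force: [-1.2, -1.0, -0.1]
grip_width: 0.0005
```

```bash
python3 - <<'E'
from h import *
s=read_state();print(s["time"],s["position"],s["contact_force"])
a=read_camera("scene")[150:300,220:400];cv2.imwrite("pics/s7.png",cv2.resize(a,None,fx=4,fy=3.9))
im=read_camera("top");o=cv2.imread("pics/top0.png")
b=np.vstack([o[100:220,250:400],im[100:220,250:400]])
cv2.imwrite("pics/t7.png",cv2.resize(b,None,fx=2.5,fy=2.5));
E
```

```text
10.45 [0.53075049 0.31262122 0.20461572] [-1.16426627 -0.99540941 -0.11690145]
```

View pics/s7.png

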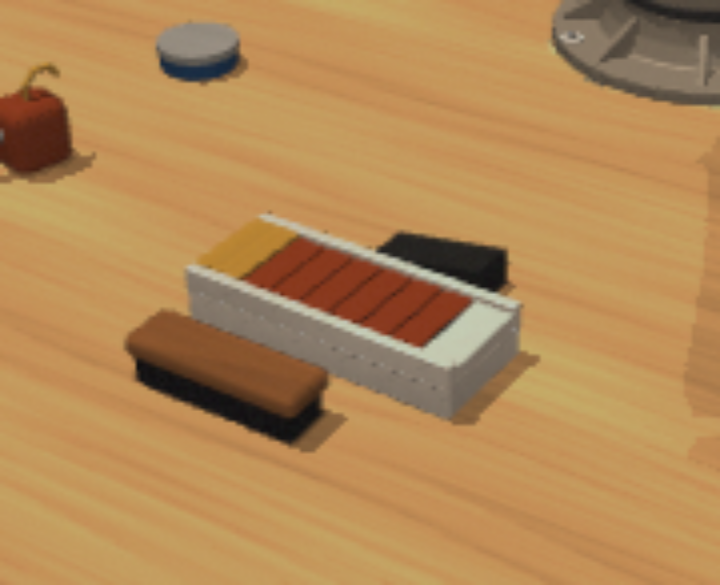

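View pics/t7.png

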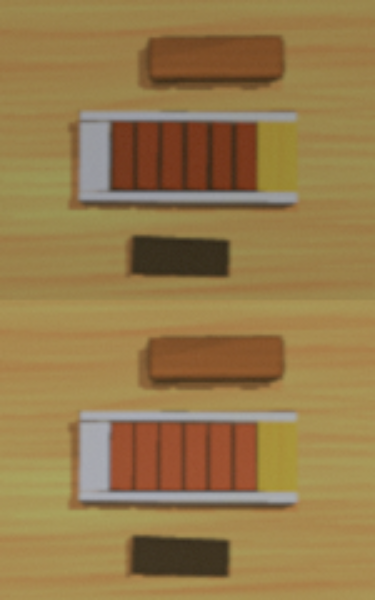

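All six slats lie flat with thin, even gaps. The box, brush and wedge are where they started, and the arm is clear.

```bash
python3 -c "
from cell import *
print(sign_off())"
```

```text
the job is handed in; nothing more can be done
None
```

The shoe freshener is closed. I drew the shut fingertips from the brass plate to the white end in one unbroken stroke, about 1.5–2 mm below brass level over the slats. I then lifted away, and the job was handed in at about 10.5 s.

- **Slats:** the last scene and top views show all six lying flat with thin, even gaps. I judged this by eye from the pictures; I have no measured slat angles.
- **Other things on the shelf:** in the before-and-after top views the box, brush and wedge have not moved. The tin and one shoe tree look undisturbed in the scene view. I did not check the second shoe tree in the last pictures, but the arm stayed well clear of it.
- **Forces:** during the stroke I read about 7–15 N, and only at the end of each move. The highest reading was 27 N, when I touched the brass to find its height. That was firmer than intended, so I eased off before stroking.
- **Height check:** the measured touch height of the brass (45.2 mm) agreed with the 45 mm given. The commanded height was about 0.7 mm lower, and I allowed for that.

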